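# Clamp a plaster mould in the studio's screw press

### The job

Slide the plaster mould gently along its board under the press until it sits fully home against the back stop, then screw the pressure plate down onto it, which takes a few half turns of the T-handle, changing from one end of the bar to the other. When you feel the plate take hold of the mould, nip it up about a quarter turn further and let go: firmly held, but not so hard that the plaster cracks. Do not disturb anything else on the bench.

Things in the scene. Friction and masses are not known exactly. Their poses are not given: they have to be found in the camera images.
- mould: Closed two-part plaster mould, off-white block 200 long (own x), 100 wide, hand-cast, 55 to 63 high, about 0.9 kg, dark seam 25 up, dark pour hole in its near (-x) end. Loose on the press's plywood board, 40 to 75 short of home between low guide strips. Push it at mid-height on the near end along home's +x. Slides at 3 to 8 N; chips if shoved with over 30 N. Origin: centre of its underside.
- home (a point): Where the mould's origin lies when its far end rests against the wooden back stop: on top of the packing board (surface 39 to 41 above the bench), straight under the screw. x: direction of the slide, y across the press, z up. Guide strips of wood, 12 high, run along x on both sides, 111 apart, from 205 before to 100 beyond this point.
- press: Green screw press, bolted down. Bed 340 x 250, 25 high, from 215 before to 125 beyond the origin along x. Steel columns (26 dia.) at y -98 and +98 carry a crosshead beam, 50 deep (x), 250 wide, underside 152, top 186, nuts up to 204 above the bench. Origin: on the bench under the screw axis; x is the slide direction, z up.
- handle (a joint): T-handle angle, rad, growing clockwise seen from above: lowers bar, screw and plate 20 mm per turn; 0 = bar along the press's y axis; starts within 0.6 of 0. Turns at 0.5 N m. After 2.8 to 7.3 rad the plate bears: torque climbs 0.2 N m, clamp force 63 N per rad. Right: 100 N, +0.32 N m, a quarter turn past touch; slack under 65, plaster cracks over 135 N. Stays where left.
- bar_centre (a point): Centre of the T-handle's bar, on the screw axis, about 262 above the bench at the start. Its y axis runs along the bar. The bar is round steel, 13 dia., about 180 long, level, with a black ball of 22 dia. at each end and a hub of 34 dia. and 34 high in the middle.
- bar_end_a (a point): Grip point on one half of the T-handle's bar, 66 from the screw axis (on the press's +y side when handle reads 0).
- bar_end_b (a point): Grip point on the other half of the T-handle's bar, 66 from the screw axis, opposite to bar_end_a.
- screw: The vertical steel screw with all it carries: T-handle on top, and below a square pressure plate, 70 x 70 x 22, dark steel with a soft rubber face, which does not turn. At the start the plate's underside is 9 to 23 above the mould; the rubber yields a few mm as it clamps. Origin: on the screw axis at the height of the bar's centre line.
- owl: Bystander: clay-coloured figure of an owl on a stump, 240 high, 120 dia., on a banding wheel to the right. Origin: centre of underside.
- bowl: Bystander: blue bowl, 110 dia., 50 high, left of the press.
- brush: Bystander: brush lying left of the press.
- sieve: Bystander: metal sieve, 190 dia., 50 high, with a wire handle, on the left.
- spare_half: Bystander: a spare plaster mould half, 150 x 110 x 30, lying right of the press.
- glaze_jar: Bystander: jar with a white lid, 72 dia., 100 high, on the right.
- modelling_tool: Bystander: scraper, steel blade and wooden handle, 130 long, lying on the right-hand margin of the press bed (25 high).
There are look-alikes about, which are no part of the job. What is shaped like the mould but green or red is not meant.

How it is judged:
By the outcome, as a careful person would: the job done as asked, in the order asked, and still so for the second after the job is handed in, with the robot touching nothing.
It also fails if it takes over 72 s, if anything falls off the work surface, if the arm or the gripper's body presses on something with over 40 N, if the wrist force passes 120 N, or if a joint passes its speed limit or range.

### The arm

A 6-joint arm with a two-finger parallel gripper is mounted at the origin on the work surface. World frame = base frame: x ahead of the robot, y to its left, z up, the work surface at z = 0. Lengths are in m, angles in rad, forces in N, time in s.
With the tool pointing down it reaches from about 0.25 to 0.775 m from the base axis. Payload 4 kg.
Tool frame: the origin (TCP) lies on the centre line of the jaws, within the pads' length; the fingertips stand 14 mm ahead of it and the grasp point (between the pads) lies 5 mm behind it (robot.tcp_to_tips is the distance from the TCP to the fingertips, in m); z points along the fingers, y is the line along which they close (so a half turn about z gives the same grasp; the last joint's range is limited). The gripper opens to 94 mm and grips with 3 to 60 N. Pads are 16 mm wide; open, the fingers measure 119 mm over their backs; the gripper's body (75 mm by 177 mm) begins 78 mm behind the grasp point.
Start: joints at [1.082, 0.087, 1.371, -0, 1.684, -0.103], TCP at [0.207, 0.51, 0.22] pointing down, gripper open.
Joint ranges: [-3.1, 3.1], [-0.76, 2.03], [0.27, 2.55], [-1.08, 4.22], [0.17, 2.65], [-2.57, 2.57]. Speed limits (rad/s): [2.79, 2.79, 3.14, 3.14, 3.14, 3.14].

### API

Orientations are given as [roll, pitch, yaw] about the fixed x, y, z axes, in that order (R = Rz(yaw) Ry(pitch) Rx(roll)).
In Python, from bench import robot gives the robot as it stands.
- The arm moves only by the tool carry_out, never from a script. Its argument "increments" is a list of rows, each a list of 3 entries, a list of its own where there are three numbers: the closure in counts, from 0 (fully open) to 255 (shut), then the shift along the tool's x, y, z in mm, then the turn about the tool's z in degrees. In form: [[fingers, [dx, dy, dz], twist], ...]. A call has 1 to 8 rows; each row shifts and turns the commanded pose from where the row before left it, along the tool's axes as they then stand; what a row does not reach is not made up. A row lasts 1/10 s, in which the tool goes at most 50 mm and 8.59 degrees, less where a joint would pass 70% of its speed; a pose out of reach is approached as far as the arm can. A call with a gripper value outside its range is refused whole. The fingers move at their own pace and stop on an object; the grip force is fixed at half the most. Time passes only in rows, so rows that do not move let the fingers close. It gives the time, the measured TCP pose, the force, the opening and the grip force at its end, in the units of the state.
- robot.get_obs(): the state, without advancing time (a new reading comes with each control period).
- robot.snapshot(name): name is "side" or "top"; returns the picture (480x640x3 uint8, blue, green, red); there is no depth.
- robot.get_calibration(name): a dict with "vfov" (degrees; the focal length in pixels is half the picture's height over the tangent of half this angle, whatever the lens; pixels are square), "cx", "cy" (the principal point, pixels), "T" (4x4, takes a point from camera to world coordinates). Camera axes: x right, y down, z forward; pixel columns grow to the right and rows downward; lengths in m; the calibration is good to about 2 mm. A picture is of the moment at which its call begins. get_calibration takes no time and is no camera call.
- robot.close_job(): hands the job in; it is judged then, once.
The state is a dict: "time": time; "joint_positions": joint angles; "qvel": joint speeds; "joint_torque": joint torques, N m; "tool_pos": TCP position; "ee_rot": TCP orientation; "wrist_force": force on the tool from outside, world axes, zero at the start; "wrist_torque": the same for the moment, N m; "width": finger opening in m; "finger_force": force on a finger pad.
Only numpy, scipy, OpenCV 4.12 (cv2) and the standard library are available. Lean on these libraries where they do the work, as an engineer would, in place of code of your own. Each camera call takes 0.05 s, during which the arm holds its last target. There are 200 camera calls.

## Working session

There is one attempt and no reset: what is moved stays moved. The work goes in short steps, Python scripts to look and compute and a tool call to move; the robot and the scene stay as the last step left them, time stands still between calls to the robot, and variables do not carry over. Pictures are saved under pics/ and viewed, at most 10 in all, crops included, and the job is handed in when it is done.

Besides the shell and the picture viewer there is one more tool, called after "Request:" as name([rows], argument=value, ...), one row to a line, values as JSON. carry_out: Moves the arm, as the interface text tells. Its arguments: {"type":"object","properties":{"increments":{"type":"array","items":{"type":"array"}}},"required":["increments"]}

```bash
mkdir -p pics; ls; python3 - <<'E'
from bench import robot
import cv2
print(robot.get_obs())
for n in("side","top"):
    c=robot.get_calibration(n);print(n,c)
    cv2.imwrite(f"pics/{n}0.png",robot.snapshot(n))
E
```

```text
pics
{'time': 0.0, 'joint_positions': array([ 1.08191564e+00,  8.79562381e-02,  1.37218740e+00, -5.45693480e-05,
        1.68357636e+00, -1.03106604e-01]), 'qvel': array([-0.00069831, -0.00022291, -0.00023582,  0.00082051, -0.00067789,
       -0.00012611]), 'joint_torque': array([ 4.80621547e-04, -3.40184426e+01, -3.02425611e+01,  7.18945591e-02,
        3.30391957e-02, -1.81986970e-04]), 'tool_pos': array([0.20674509, 0.5091337 , 0.21833736]), 'ee_rot': array([-3.13947103e+00, -1.65006765e-04,  2.75581231e+00]), 'wrist_force': array([0.06376194, 0.14333297, 0.23649146]), 'wrist_torque': array([-0.02632866,  0.00575124,  0.04640195]), 'finger_force': 0.0, 'width': 0.09368340367243659}
side {'vfov': 42.33190100192051, 'cx': 314.3262634751872, 'cy': 239.46236519701037, 'T': array([[-0.84899419, -0.39730076,  0.348369  , -0.12131646],
       [-0.52834696,  0.62875335, -0.57054248,  0.90967443],
       [ 0.00763879, -0.66844696, -0.74372059,  1.37233971],
       [ 0.        ,  0.        ,  0.        ,  1.        ]])}
top {'vfov': 54.467095373692416, 'cx': 323.5574680727364, 'cy': 239.7715295067721, 'T': array([[-4.21957242e-02, -9.72760416e-01,  2.27940110e-01,
         9.29097528e-02],
       [-9.99109014e-01,  4.08920676e-02, -1.04410924e-02,
        -4.70148627e-04],
       [ 8.35738951e-04, -2.28177588e-01, -9.73619171e-01,
         1.65469587e+00],
       [ 0.00000000e+00,  0.00000000e+00,  0.00000000e+00,
         1.00000000e+00]])}
```

View pics/top0.png

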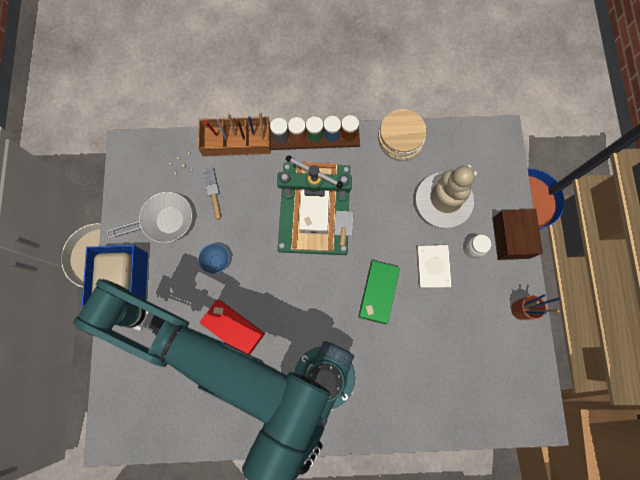

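View pics/side0.png

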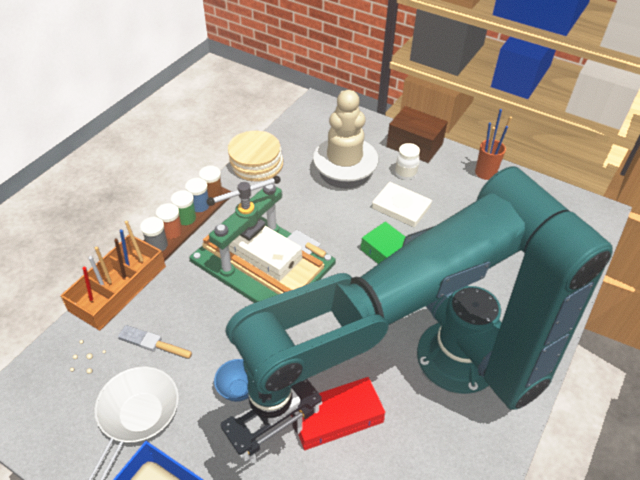

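The top view shows the press at about (315,208), the white mould on it at (314,212), and the T-bar with balls at (289,158) and (340,185). The other mould-shaped blocks are red (232,327) and green (379,292), plus the spare half (434,266), which is flat and off the press. The off-white block on the press board fits the description. I'll check it in an enlarged crop.

```bash
python3 - <<'E'
import cv2,numpy as np
a=cv2.imread("pics/top0.png")[140:265,262:368]; b=cv2.imread("pics/side0.png")[165:315,180:345]
a=cv2.resize(a,None,fx=4,fy=4,interpolation=cv2.INTER_CUBIC)   # 424x500
b=cv2.resize(b,(374,340),interpolation=cv2.INTER_CUBIC)
o=np.zeros((500,798,3),np.uint8);o[:,:424]=a;o[:340,424:]=b
cv2.imwrite("pics/crop1.png",o)
E
```

```text
(no output)
```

View pics/crop1.png

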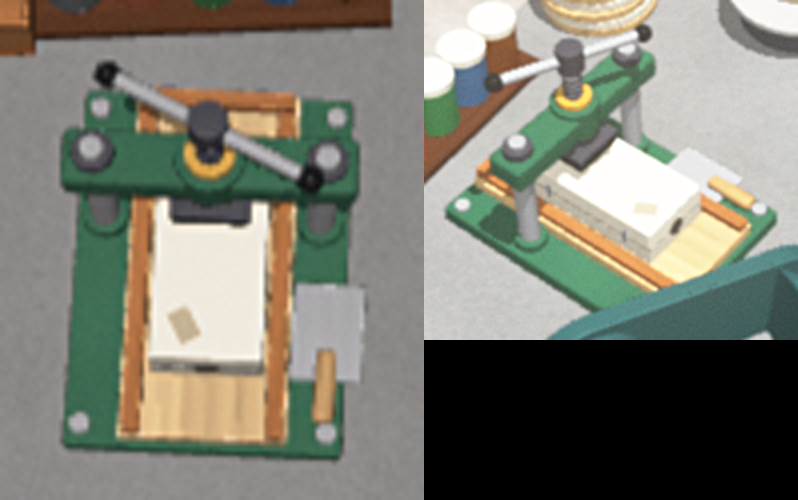

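The crop confirms it: an off-white block with a dark seam and pour hole, lying between the guide strips. Its near end is at crop (150–262, 362). The ball ends are at (107,73) and (311,180), and the nuts at (93,148) and (329,158).

```bash
cat > h.py <<'E'
import numpy as np
from bench import robot
def cam(n):
    c=robot.get_calibration(n); return 240/np.tan(np.radians(c["vfov"]/2)),c["cx"],c["cy"],c["T"]
def at(n,u,v,z):
    f,cx,cy,T=cam(n); d=T[:3,:3]@np.array([(u-cx)/f,(v-cy)/f,1]); o=T[:3,3]
    return o+d*(z-o[2])/d[2]
def pix(n,p):
    f,cx,cy,T=cam(n); q=T[:3,:3].T@(np.array(p)-T[:3,3]); return q[:2]/q[2]*f+[cx,cy]
E
python3 - <<'E'
from h import *
np.set_printoptions(precision=4,suppress=True)
P=dict(bedL=(62,447,.025),bedR=(340,459,.025),nutL=(93,146,.204),nutR=(329,156,.204),ballL=(107,73,.262),ballR=(311,180,.262),
 mL=(150,358,.1),mR=(262,363,.1),gL=(129,433,.052),gR=(276,440,.052),hub=(208,116,.279),bedFL=(87,90,.025),bedFR=(352,100,.025))
W={k:at("top",262+u/4-.375,140+v/4-.375,z) for k,(u,v,z) in P.items()}
for k,w in W.items(): print(k,w)
print("ball side:",at("side",180+(494-424)*165/374,165+83*150/340,.262),at("side",180+(644-424)*165/374,165+33*150/340,.262))
for a,b in(("bedL","bedR"),("nutL","nutR"),("ballL","ballR"),("mL","mR"),("gL","gR")):
    d=W[a]-W[b]; print(a,b,np.hypot(*d[:2]),"yaw of y axis",np.degrees(np.arctan2(-d[0],d[1])),(W[a]+W[b])/2)
E
```

```text
bedL [0.4389 0.1494 0.025 ]
bedR [ 0.4176 -0.0978  0.025 ]
nutL [0.6535 0.1024 0.204 ]
nutR [ 0.6366 -0.0917  0.204 ]
ballL [0.6925 0.0857 0.262 ]
ballR [ 0.5954 -0.0728  0.262 ]
mL [0.498  0.0653 0.1   ]
mR [ 0.4895 -0.0308  0.1   ]
gL [0.4433 0.0878 0.052 ]
gR [ 0.4316 -0.041   0.052 ]
hub [0.6457 0.0063 0.279 ]
bedFL [0.7784 0.1194 0.025 ]
bedFR [ 0.758  -0.1273  0.025 ]
ball side: [0.6896 0.0886 0.262 ] [ 0.594  -0.0699  0.262 ]
bedL bedR 0.2481293927071674 yaw of y axis -4.929943607529037 [0.4283 0.0258 0.025 ]
nutL nutR 0.1948493364711016 yaw of y axis -4.972283446629989 [0.645  0.0054 0.204 ]
ballL ballR 0.1858854322854416 yaw of y axis -31.498735245187394 [0.644  0.0064 0.262 ]
mL mR 0.09648662913811294 yaw of y axis -5.044083524818874 [0.4938 0.0172 0.1   ]
gL gR 0.1293276894653083 yaw of y axis -5.194939935065557 [0.4374 0.0234 0.052 ]
```

Request:
carry_out([
  [120, [-30, -25.5, 0], 0],
  [120, [-30, -25.5, 0], 0],
  [120, [-30, -25.5, 0], 0],
  [120, [-30, -25.5, 0], 0],
  [120, [-30, -25.5, 0], 0],
  [120, [-30, -25.5, 0], 0],
  [120, [-30, -25.5, 0], 0],
  [120, [-30, -25.5, 0], 0],
])

```text
time: 0.9
tool_pos: [0.3527, 0.2287, 0.2191]
ee_rot: [-3.141, -0.0, 2.756]
wrist_force: [0.1, 0.8, 0.7]
width: 0.0499
finger_force: 0.0
```

Request:
carry_out([
  [120, [-30, -25.5, 0], 0],
  [120, [-30, -25.5, 0], 0],
  [120, [-30, -25.5, 0], 0],
  [120, [-30, -25.5, 0], 0],
  [120, [-30, -25.5, 0], 0],
  [120, [-29, -25.5, 0], -8.5],
  [120, [0, 0, 0], -8.5],
  [120, [0, 0, 0], 0],
])

```text
time: 1.7
tool_pos: [0.4606, 0.0207, 0.2187]
ee_rot: [3.141, -0.002, 3.048]
wrist_force: [-0.9, -0.0, -0.6]
width: 0.0501
finger_force: 0.0
```

Request:
carry_out([
  [120, [0, 0, 30], -0.4],
  [120, [0, 0, 35], 0],
  [120, [0, 0, 35], 0],
  [120, [0, 0, 30], 0],
  [120, [0, 0, 19], 0],
  [120, [0, 0, 0], 0],
])

```text
time: 2.3
tool_pos: [0.4575, 0.0227, 0.067]
ee_rot: [3.141, -0.008, 3.056]
wrist_force: [-0.6, 0.4, 0.7]
width: 0.0492
finger_force: 0.0
```

```bash
python3 - <<'E'
from h import *
import cv2
a=robot.snapshot("side");b=robot.snapshot("top")
a=cv2.resize(a[150:330,160:370],(400,343),interpolation=cv2.INTER_CUBIC);b=cv2.resize(b[140:265,262:368],(400,472),interpolation=cv2.INTER_CUBIC)
o=np.zeros((472,800,3),np.uint8);o[:343,:400]=a;o[:,400:]=b
cv2.imwrite("pics/push0.png",o);s=robot.get_obs();print(s["tool_pos"],s["ee_rot"],s["wrist_force"],s["joint_positions"])
E
```

```text
[0.46044086 0.02230091 0.07076379] [ 3.14141850e+00 -1.85499443e-04  3.05640730e+00] [-0.72246079  0.57034195  0.53259097] [-7.48259032e-02 -3.10763495e-02  1.79336729e+00  1.79340600e-04
  1.37948540e+00 -1.56047098e+00]
```

View pics/push0.png

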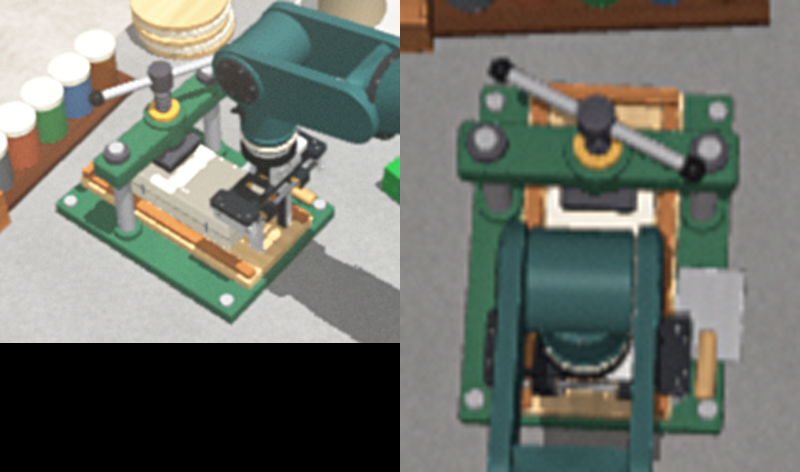

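The side view shows both fingertips behind the mould's near end, about 25 mm clear and between the guide strips. The gripper body is clear of the crosshead and the bar. I'll now approach slowly.

Request:
carry_out([
  [120, [-4, 0, 0], 0],
  [120, [-4, 0, 0], 0],
  [120, [-4, 0, 0], 0],
  [120, [-3, 0, 0], 0],
  [120, [-2, 0, 0], 0],
  [120, [-2, 0, 0], 0],
  [120, [-2, 0, 0], 0],
  [120, [-2, 0, 0], 0],
])

```text
time: 3.2
tool_pos: [0.4836, 0.0198, 0.0704]
ee_rot: [3.141, -0.0, 3.057]
wrist_force: [0.8, 0.6, 0.3]
width: 0.0501
finger_force: 0.0
```

Request:
carry_out([
  [120, [-2, 0, 0], 0],
  [120, [-2, 0, 0], 0],
  [120, [-2, 0, 0], 0],
  [120, [-2, 0, 0], 0],
  [120, [-2, 0, 0], 0],
  [120, [-2, 0, 0], 0],
  [120, [-2, 0, 0], 0],
  [120, [-2, 0, 0], 0],
])

```text
time: 4.0
tool_pos: [0.4967, 0.0188, 0.0703]
ee_rot: [3.141, -0.007, 3.057]
wrist_force: [-8.2, 0.6, 6.1]
width: 0.0502
finger_force: 4.0
```

Request:
carry_out([
  [120, [-2, 0, 0], 0],
  [120, [-2, 0, 0], 0],
  [120, [-2, 0, 0], 0],
  [120, [-2, 0, 0], 0],
  [120, [-2, 0, 0], 0],
  [120, [-2, 0, 0], 0],
  [120, [-2, 0, 0], 0],
  [120, [-2, 0, 0], 0],
])

```text
time: 4.8
tool_pos: [0.5127, 0.0175, 0.0703]
ee_rot: [3.141, -0.007, 3.057]
wrist_force: [-7.9, 0.4, 5.0]
width: 0.0494
finger_force: 3.9
```

Request:
carry_out([
  [120, [-2, 0, 0], 0],
  [120, [-2, 0, 0], 0],
  [120, [-2, 0, 0], 0],
  [120, [-2, 0, 0], 0],
  [120, [-2, 0, 0], 0],
  [120, [-2, 0, 0], 0],
  [120, [-2, 0, 0], 0],
  [120, [-1, 0, 0], 0],
])

```text
time: 5.6
tool_pos: [0.5278, 0.0162, 0.0703]
ee_rot: [3.141, -0.007, 3.057]
wrist_force: [-7.7, 0.5, 5.9]
width: 0.0497
finger_force: 3.9
```

Request:
carry_out([
  [120, [-1, 0, 0], 0],
  [120, [-1, 0, 0], 0],
  [120, [-1, 0, 0], 0],
  [120, [-1, 0, 0], 0],
])

```text
time: 6.0
tool_pos: [0.5316, 0.0159, 0.0703]
ee_rot: [3.141, -0.007, 3.057]
wrist_force: [-8.3, 0.5, 5.3]
width: 0.05
finger_force: 3.9
```

Request:
carry_out([
  [120, [-1, 0, 0], 0],
  [120, [-1, 0, 0], 0],
])

```text
time: 6.2
tool_pos: [0.5336, 0.0157, 0.0703]
ee_rot: [3.142, -0.007, 3.057]
wrist_force: [-7.7, -0.0, 5.5]
width: 0.0498
finger_force: 3.9
```

Request:
carry_out([
  [120, [-1, 0, 0], 0],
  [120, [-0.5, 0, 0], 0],
])

```text
time: 6.4
tool_pos: [0.5352, 0.0155, 0.0703]
ee_rot: [3.141, -0.007, 3.057]
wrist_force: [-7.6, 0.8, 4.6]
width: 0.0498
finger_force: 3.9
```

Request:
carry_out([
  [120, [-0.5, 0, 0], 0],
  [120, [-0.5, 0, 0], 0],
])

```text
time: 6.6
tool_pos: [0.5359, 0.0155, 0.0704]
ee_rot: [3.142, -0.007, 3.057]
wrist_force: [-9.2, 0.3, 6.6]
width: 0.05
finger_force: 4.5
```

Request:
carry_out([
  [120, [-0.5, 0, 0], 0],
  [120, [-0.2, 0, 0], 0],
])

```text
time: 6.8
tool_pos: [0.5359, 0.0155, 0.0703]
ee_rot: [3.142, -0.009, 3.057]
wrist_force: [-11.0, 1.5, 7.8]
width: 0.0499
finger_force: 5.2
```

Request:
carry_out([
  [120, [-0.3, 0, 0], 0],
  [120, [-0.2, 0, 0], 0],
])

```text
time: 7.0
tool_pos: [0.5359, 0.0155, 0.0704]
ee_rot: [3.142, -0.01, 3.057]
wrist_force: [-11.5, 0.6, 7.8]
width: 0.0497
finger_force: 5.8
```

Request:
carry_out([
  [120, [-0.5, 0, 0], 0],
  [120, [0, 0, 0], 0],
])

```text
time: 7.2
tool_pos: [0.5359, 0.0155, 0.0704]
ee_rot: [-3.142, -0.011, 3.057]
wrist_force: [-12.4, 0.5, 8.9]
width: 0.0497
finger_force: 6.3
```

Request:
carry_out([
  [120, [5, 0, 0], 0],
  [120, [20, 0, 0], 0],
  [120, [25, 0, 0], 0],
  [0, [0, 0, -30], 0],
  [0, [0, 0, -40], 0],
  [0, [0, 0, -40], 0],
  [0, [0, 0, -40], 0],
  [0, [0, 0, -40], 0],
])

```text
time: 8.0
tool_pos: [0.4909, 0.0192, 0.2622]
ee_rot: [3.142, 0.002, 3.057]
wrist_force: [-0.2, 0.4, 0.8]
width: 0.0861
finger_force: 0.0
```

Request:
carry_out([
  [0, [0, 0, -40], 0],
  [0, [0, 0, -30], 8.5],
  [0, [0, 0, 0], 8.5],
  [0, [0, 0, 0], 8.5],
  [0, [0, 0, 0], 8.5],
  [0, [0, 0, 0], 8.5],
  [0, [0, 0, 0], 8.5],
  [0, [0, 0, 0], 8.5],
])

```text
time: 8.8
tool_pos: [0.4912, 0.0191, 0.3305]
ee_rot: [3.14, 0.001, 2.012]
wrist_force: [0.1, 0.8, 0.0]
width: 0.0944
finger_force: 0.0
```

Request:
carry_out([
  [0, [0, 0, 0], 8.5],
  [0, [0, 0, 0], 8.5],
  [0, [0, 0, 0], 8.5],
  [0, [0, 0, 0], 8.5],
  [0, [0, 0, 0], 8.5],
  [0, [0, 0, 0], 8.5],
  [0, [0, 0, 0], 6],
  [0, [0, 0, 0], 0],
])

```text
time: 9.6
tool_pos: [0.4911, 0.0191, 0.3305]
ee_rot: [3.141, -0.001, 1.024]
wrist_force: [-0.3, -0.0, -0.6]
width: 0.0938
finger_force: 0.0
```

```bash
python3 - <<'E'
from h import *
import cv2
b=robot.snapshot("side");s=robot.get_obs();print(s["tool_pos"],s["ee_rot"],s["wrist_force"],s["wrist_torque"],s["joint_positions"])
a=robot.snapshot("top")
o=np.zeros((500,800,3),np.uint8)
o[:,:424]=cv2.resize(a[140:265,262:368],None,fx=4,fy=4,interpolation=cv2.INTER_CUBIC)
o[:342,424:]=cv2.resize(b[165:315,180:345],(376,342),interpolation=cv2.INTER_CUBIC)
cv2.imwrite("pics/home.png",o)
E
```

```text
[0.49096498 0.01911754 0.33050873] [ 3.14081827e+00 -4.78318734e-04  1.02591957e+00] [-0.36296344  0.53869488 -0.07946597] [-0.05450636  0.07742504  0.03336958] [-7.65864524e-02 -3.96748564e-02  1.28204049e+00  8.16363161e-05
  1.89832011e+00  4.68316784e-01]
```

View pics/home.png

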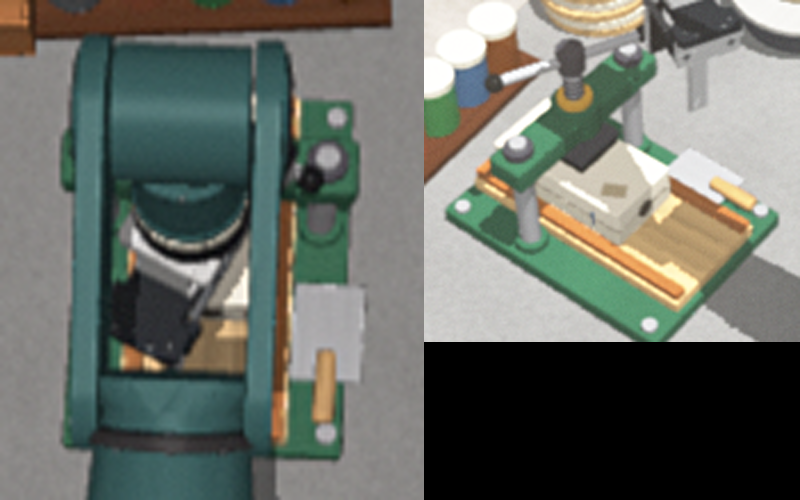

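The mould now sits square and deep under the plate. The near end is at side crop about (650,205), and nothing else has shifted. Next is bar end a.

Request:
carry_out([
  [0, [26.9, 27.3, 0], 0],
  [0, [26.9, 27.3, 0], 0],
  [0, [26.9, 27.3, 0], 0],
  [0, [26.9, 27.3, 0], 0],
  [0, [26.9, 27.3, 0], 0],
  [0, [0, 0, 30], 0],
  [0, [0, 0, 30], 0],
  [0, [0, 0, 13], 0],
])

```text
time: 10.5
tool_pos: [0.6767, 0.0631, 0.2526]
ee_rot: [-3.136, 0.003, 1.026]
wrist_force: [-0.1, 0.2, -0.7]
width: 0.0938
finger_force: 0.0
```

```bash
python3 - <<'E'
from h import *
import cv2
b=robot.snapshot("side");s=robot.get_obs();print(s["tool_pos"],s["ee_rot"],s["wrist_force"],s["wrist_torque"],s["joint_positions"])
p=s["tool_pos"]; print(pix("side",p),pix("side",p+[0,0,.005]))
cv2.imwrite("pics/grip1.png",cv2.resize(b[140:290,150:350],None,fx=4,fy=4,interpolation=cv2.INTER_CUBIC))
E
```

```text
[0.67597879 0.06306408 0.25173174] [-3.13435868  0.00439149  1.02508467] [ 0.62200447  0.43118925 -1.61172477] [-0.06344536  0.12231818  0.00875394] [9.51783824e-03 3.88188935e-01 9.44232739e-01 8.41307619e-05
 1.81763316e+00 5.55265595e-01]
[221.7278854  200.57766888] [221.52627207 199.18420435]
```

View pics/grip1.png

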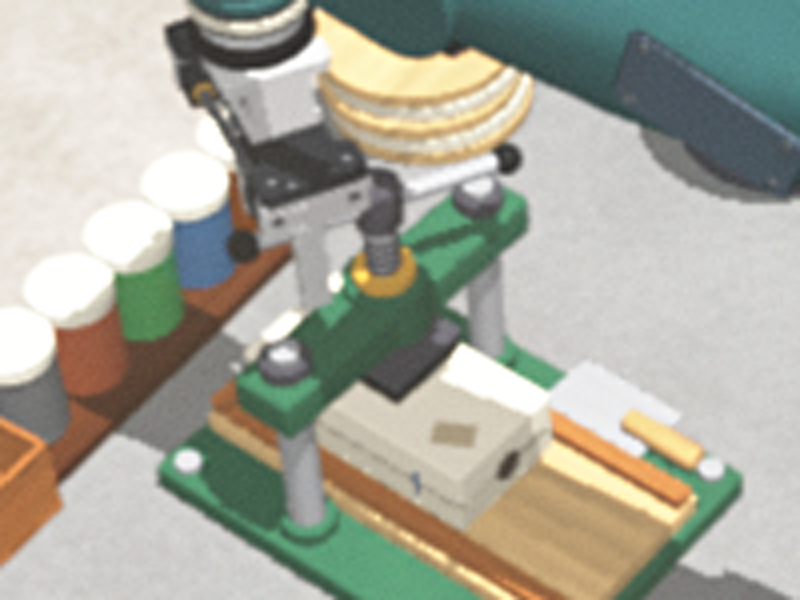

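The bar passes between the fingers: the ball is at (240,245), the hub at (380,200), and the near finger is in front of the bar. I'll let the arm settle and close on it.

Request:
carry_out([
  [0, [0, 0, 0], 0],
  [0, [0, 0, 0], 0],
])

```text
time: 10.75
tool_pos: [0.6776, 0.063, 0.2601]
ee_rot: [3.138, -0.002, 1.024]
wrist_force: [-0.8, -1.0, -0.3]
width: 0.0941
finger_force: 0.0
```

Request:
carry_out([
  [255, [0, 0, 0], 0],
  [255, [0, 0, 0], 0],
  [255, [0, 0, 0], 0],
  [255, [0, 0, 0], 0],
  [255, [0, 0, 0], 0],
  [255, [0, 0, 0], 0],
])

```text
time: 11.35
tool_pos: [0.6772, 0.0631, 0.2574]
ee_rot: [-3.141, -0.0, 1.024]
wrist_force: [0.5, -0.6, 0.9]
width: 0.0495
finger_force: 0.0
```

```bash
cat >> h.py <<'E'
C=np.array([.6433,.007])
def st():
    s=robot.get_obs();p=s["tool_pos"];F=s["wrist_force"];M=s["wrist_torque"];d=p[:2]-C
    fy=-s["ee_rot"][2]; ang=np.degrees(np.arctan2(d[1],d[0]))
    print("t %.2f"%s["time"],"pos",p.round(4),"r %.1f"%(1e3*np.hypot(*d)),"ang %.1f yaw %.1f"%(ang,-np.degrees(fy)),"F",F.round(1),"M",M.round(2),"w",round(s["width"],4),s["finger_force"].round(1),"Tz %.3f"%(d[0]*F[1]-d[1]*F[0]+M[2]),"q",s["joint_positions"].round(2))
E
python3 -c "from h import *;st()"
```

```text
Traceback (most recent call last):
  File "h.py", line 14, in st
    print("t %.2f"%s["time"],"pos",p.round(4),"r %.1f"%(1e3*np.hypot(*d)),"ang %.1f yaw %.1f"%(ang,-np.degrees(fy)),"F",F.round(1),"M",M.round(2),"w",round(s["width"],4),s["finger_force"].round(1),"Tz %.3f"%(d[0]*F[1]-d[1]*F[0]+M[2]),"q",s["joint_positions"].round(2))
                                                                                                                                                                          ^^^^^^^^^^^^^^^^^^^^^^^
AttributeError: 'float' object has no attribute 'round'
```

Request:
carry_out([
  [255, [0, 0, 0], 0],
  [255, [0, 0, 0], 0],
  [255, [0, 0, 0], 0],
  [255, [0, 0, 0], 0],
  [255, [0, 0, 0], 0],
  [255, [0, 0, 0], 0],
  [255, [0, 0, 0], 0],
])

```text
time: 12.05
tool_pos: [0.6774, 0.063, 0.2575]
ee_rot: [3.141, -0.0, 1.024]
wrist_force: [0.6, 0.5, -0.5]
width: 0.0121
finger_force: 30.0
```

```bash
sed -i 's/s\["finger_force"\].round(1)/round(s["finger_force"],1)/' h.py
python3 -c "from h import *;st()"
```

```text
t 12.05 pos [0.6774 0.063  0.2575] r 65.5 ang 58.6 yaw 58.7 F [ 0.6  0.5 -0.5] M [-0.11 -0.08  0.03] w 0.0121 30.0 Tz 0.016 q [ 0.01  0.38  0.94 -0.    1.82  0.56]
```

Request:
carry_out([
  [255, [-0.36, 6.9, 0.33], 6],
  [255, [-0.36, 6.9, 0.33], 6],
  [255, [-0.36, 6.9, 0.33], 6],
  [255, [-0.36, 6.9, 0.33], 6],
  [255, [-0.36, 6.9, 0.33], 6],
  [255, [-0.36, 6.9, 0.33], 6],
  [255, [-0.36, 6.9, 0.33], 6],
  [255, [-0.36, 6.9, 0.33], 6],
])

```text
time: 12.85
tool_pos: [0.7073, 0.0212, 0.2549]
ee_rot: [-3.137, 0.001, 0.185]
wrist_force: [-0.9, 3.4, 0.1]
width: 0.0117
finger_force: 30.2
```

```bash
python3 -c "from h import *;st()"
```

```text
t 12.85 pos [0.7073 0.0212 0.2549] r 65.6 ang 12.5 yaw 10.6 F [-0.9  3.4  0.1] M [0.78 0.37 0.23] w 0.0117 30.2 Tz 0.458 q [-0.05  0.45  0.85  0.    1.84  1.33]
```

Request:
carry_out([
  [255, [-0.36, 6.9, 0.33], 6],
  [255, [-0.36, 6.9, 0.33], 6],
  [255, [-0.36, 6.9, 0.33], 6],
  [255, [-0.36, 6.9, 0.33], 6],
  [255, [-0.36, 6.9, 0.33], 6],
  [255, [-0.36, 6.9, 0.33], 6],
  [255, [-0.36, 6.9, 0.33], 6],
  [255, [-0.36, 6.9, 0.33], 6],
])

```text
time: 13.65
tool_pos: [0.6963, -0.031, 0.2522]
ee_rot: [-3.137, 0.001, -0.653]
wrist_force: [2.9, 4.3, -0.8]
width: 0.012
finger_force: 30.1
```

```bash
python3 -c "from h import *;st()"
```

```text
t 13.65 pos [ 0.6963 -0.031   0.2522] r 65.2 ang -35.7 yaw -37.4 F [ 2.9  4.3 -0.8] M [ 0.91 -0.35  0.15] w 0.012 30.1 Tz 0.488 q [-0.13  0.42  0.89  0.    1.82  2.1 ]
```

Request:
carry_out([
  [140, [0, 0, 0], 0],
  [140, [0, 0, 0], 0],
  [140, [0, 0, 0], 0],
  [140, [0, 0, -20], 0],
  [140, [0, 0, -35], 0],
  [140, [-32, 0, 0], -8.5],
  [140, [0, 0, 0], -8.5],
  [140, [0, 0, 0], -8.5],
])

```text
time: 14.45
tool_pos: [0.6695, -0.0135, 0.308]
ee_rot: [3.141, -0.001, -0.199]
wrist_force: [0.1, -0.5, 0.4]
width: 0.0423
finger_force: 0.0
```

```bash
python3 -c "from h import *;st()"
```

```text
t 14.45 pos [ 0.6695 -0.0135  0.308 ] r 33.3 ang -38.0 yaw -11.4 F [ 0.1 -0.5  0.4] M [0.01 0.1  0.01] w 0.0423 0.0 Tz 0.001 q [-0.1   0.37  0.86 -0.    1.91  1.66]
```

Request:
carry_out([
  [140, [0, 0, 0], -8.58],
  [140, [0, 0, 0], -8.58],
  [140, [0, 0, 0], -8.58],
  [140, [0, 0, 0], -8.58],
  [140, [0, 0, 0], -8.58],
  [140, [0, 0, 0], -8.58],
  [140, [0, 0, 0], -8.58],
  [140, [0, 0, 0], -8.58],
])

```text
time: 15.25
tool_pos: [0.6699, -0.0141, 0.3072]
ee_rot: [-3.142, 0.0, 0.998]
wrist_force: [-0.5, 0.5, -1.0]
width: 0.0423
finger_force: 0.0
```

Request:
carry_out([
  [140, [0, 0, 0], -8.58],
  [140, [0, 0, 0], -8.58],
  [140, [0, 0, 0], -8.58],
  [140, [0, 0, 0], -8.58],
  [140, [0, 0, 0], -8.58],
  [140, [0, 0, 0], -8.58],
  [140, [0, 0, 0], -8.58],
  [140, [0, 0, 0], -8.58],
])

```text
time: 16.05
tool_pos: [0.6699, -0.0141, 0.3072]
ee_rot: [-3.141, 0.0, 2.196]
wrist_force: [-0.3, 0.0, -0.2]
width: 0.0426
finger_force: 0.0
```

Request:
carry_out([
  [140, [0, 0, 0], -8.58],
  [140, [0, 0, 0], -8.58],
  [140, [30, 0, 0], 0],
  [140, [40, 0, 0], 0],
  [140, [29, 1, 0], 0],
  [140, [0, 0, 0], 0],
  [140, [0, 0, 0], 0],
])

```text
time: 16.75
tool_pos: [0.5919, 0.047, 0.3079]
ee_rot: [3.141, 0.002, 2.49]
wrist_force: [0.5, -0.6, 0.3]
width: 0.0424
finger_force: 0.0
```

```bash
python3 - <<'E'
from h import *
import cv2
st()
b=robot.snapshot("side");a=robot.snapshot("top")
o=np.zeros((500,800,3),np.uint8)
o[:,:424]=cv2.resize(a[140:265,262:368],None,fx=4,fy=4,interpolation=cv2.INTER_CUBIC)
o[:342,424:]=cv2.resize(b[150:300,180:345],(376,342),interpolation=cv2.INTER_CUBIC)
cv2.imwrite("pics/sw1.png",o)
E
```

```text
t 16.75 pos [0.5919 0.047  0.3079] r 65.1 ang 142.1 yaw 142.7 F [ 0.5 -0.6  0.3] M [-0.05 -0.04  0.02] w 0.0424 0.0 Tz 0.027 q [-0.02  0.19  1.09 -0.    1.87 -0.94]
```

View pics/sw1.png

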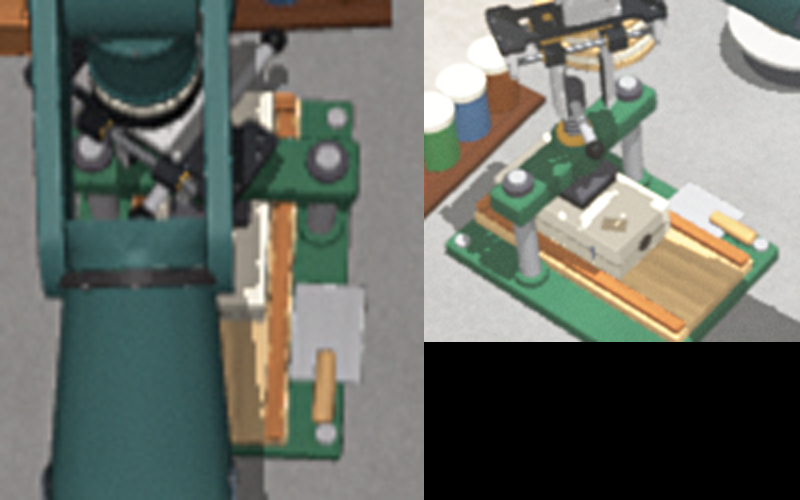

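The side crop shows ball b at (592,150), with the fingers either side of the bar line. The top crop shows ball a at (270,40). I'll check the bar angle numerically before lowering.

```bash
python3 - <<'E'
from h import *
a=at("top",262+270/4-.4,140+40/4-.4,.256); b=at("side",180+(592-424)*165/376,150+150*150/342,.256)
for p in(a,b,a-b): print(p)
d=a-C.tolist()[0]*0; print([np.degrees(np.arctan2(*(q[:2]-C)[::-1])) for q in(a,b)], np.degrees(np.arctan2(*(b-a)[:2][::-1])))
E
```

```text
[ 0.71821715 -0.04595063  0.256     ]
[0.57206725 0.06668238 0.256     ]
[ 0.1461499  -0.11263302  0.        ]
[np.float64(-35.25225857798693), np.float64(140.0420323773854)] 142.3797179193872
```

Request:
carry_out([
  [140, [0, 0, 25], 0],
  [140, [0, 0, 25], 0],
  [140, [0, 0, 6], 0],
  [255, [0, 0, 0], 0],
  [255, [0, 0, 0], 0],
  [255, [0, 0, 0], 0],
  [255, [0, 0, 0], 0],
  [255, [0, 0, 0], 0],
])

```text
time: 17.65
tool_pos: [0.5923, 0.0466, 0.2527]
ee_rot: [3.141, 0.002, 2.489]
wrist_force: [-0.4, -1.6, 2.6]
width: 0.0122
finger_force: 30.0
```

```bash
python3 -c "from h import *;st()"
```

```text
t 17.65 pos [0.5923 0.0466 0.2527] r 64.6 ang 142.2 yaw 142.6 F [-0.4 -1.6  2.6] M [-0.33  0.14  0.07] w 0.0122 30.0 Tz 0.167 q [-0.02  0.18  1.2  -0.    1.76 -0.93]
```

Request:
carry_out([
  [255, [-0.36, 6.9, 0.33], 6],
  [255, [-0.36, 6.9, 0.33], 6],
  [255, [-0.36, 6.9, 0.33], 6],
  [255, [-0.36, 6.9, 0.33], 6],
  [255, [-0.36, 6.9, 0.33], 6],
  [255, [-0.36, 6.9, 0.33], 6],
  [255, [-0.36, 6.9, 0.33], 6],
  [255, [-0.36, 6.9, 0.33], 6],
])

```text
time: 18.45
tool_pos: [0.6378, 0.0719, 0.25]
ee_rot: [-3.139, 0.002, 1.646]
wrist_force: [-5.1, -2.6, 4.7]
width: 0.0121
finger_force: 30.1
```

```bash
python3 -c "from h import *;st()"
```

```text
t 18.45 pos [0.6378 0.0719 0.25  ] r 65.2 ang 94.8 yaw 94.3 F [-5.1 -2.6  4.7] M [-0.58  1.01  0.15] w 0.0121 30.1 Tz 0.497 q [ 0.02  0.29  1.07 -0.    1.78 -0.05]
```

Request:
carry_out([
  [255, [-0.36, 6.9, 0.33], 6],
  [255, [-0.36, 6.9, 0.33], 6],
  [255, [-0.36, 6.9, 0.33], 6],
  [255, [-0.36, 6.9, 0.33], 6],
  [255, [-0.36, 6.9, 0.33], 6],
])

```text
time: 18.95
tool_pos: [0.671, 0.0663, 0.2484]
ee_rot: [-3.139, 0.002, 1.124]
wrist_force: [-6.4, -1.4, 3.7]
width: 0.0118
finger_force: 30.1
```

```bash
python3 -c "from h import *;st()"
```

```text
t 18.95 pos [0.671  0.0663 0.2484] r 65.5 ang 65.0 yaw 64.4 F [-6.4 -1.4  3.7] M [-0.31  1.29  0.12] w 0.0118 30.1 Tz 0.457 q [ 0.01  0.37  0.97 -0.    1.8   0.46]
```

Request:
carry_out([
  [255, [-0.36, 6.9, 0.33], 6],
  [255, [-0.36, 6.9, 0.33], 6],
  [255, [-0.36, 6.9, 0.33], 6],
  [255, [-0.36, 6.9, 0.33], 6],
  [255, [-0.36, 6.9, 0.33], 6],
])

```text
time: 19.45
tool_pos: [0.6967, 0.0451, 0.2467]
ee_rot: [-3.138, 0.003, 0.601]
wrist_force: [-7.3, 1.1, 4.3]
width: 0.012
finger_force: 30.1
```

```bash
python3 -c "from h import *;st()"
```

```text
t 19.45 pos [0.6967 0.0451 0.2467] r 65.6 ang 35.5 yaw 34.4 F [-7.3  1.1  4.3] M [0.1  1.49 0.13] w 0.012 30.1 Tz 0.472 q [-0.02  0.43  0.9   0.    1.82  0.95]
```

Request:
carry_out([
  [255, [-0.36, 6.9, 0.33], 6],
  [255, [-0.36, 6.9, 0.33], 6],
  [255, [-0.36, 6.9, 0.33], 6],
  [255, [-0.36, 6.9, 0.33], 6],
  [255, [-0.36, 6.9, 0.33], 6],
])

```text
time: 19.95
tool_pos: [0.7084, 0.0141, 0.2451]
ee_rot: [-3.138, 0.003, 0.079]
wrist_force: [-5.8, 4.0, 4.2]
width: 0.0121
finger_force: 30.2
```

```bash
python3 -c "from h import *;st()"
```

```text
t 19.95 pos [0.7084 0.0141 0.2451] r 65.5 ang 6.2 yaw 4.5 F [-5.8  4.   4.2] M [0.61 1.34 0.23] w 0.0121 30.2 Tz 0.533 q [-0.06  0.46  0.86  0.    1.82  1.43]
```

Request:
carry_out([
  [255, [-0.36, 6.9, 0.33], 6],
  [255, [-0.36, 6.9, 0.33], 6],
  [255, [-0.36, 6.9, 0.33], 6],
  [255, [-0.36, 6.9, 0.33], 6],
])

```text
time: 20.35
tool_pos: [0.7057, -0.0124, 0.2438]
ee_rot: [-3.138, 0.002, -0.339]
wrist_force: [-3.7, 6.0, 4.1]
width: 0.012
finger_force: 30.2
```

```bash
python3 -c "from h import *;st()"
```

```text
t 20.35 pos [ 0.7057 -0.0124  0.2438] r 65.4 ang -17.2 yaw -19.4 F [-3.7  6.   4.1] M [1.   0.83 0.26] w 0.012 30.2 Tz 0.564 q [-0.1   0.45  0.88  0.    1.82  1.81]
```

Request:
carry_out([
  [255, [-0.36, 6.9, 0.33], 6],
  [255, [-0.36, 6.9, 0.33], 6],
  [255, [-0.36, 6.9, 0.33], 6],
])

```text
time: 20.65
tool_pos: [0.6967, -0.0304, 0.2428]
ee_rot: [-3.137, 0.002, -0.653]
wrist_force: [-2.0, 5.6, 3.2]
width: 0.0122
finger_force: 30.3
```

```bash
python3 -c "from h import *;st()"
```

```text
t 20.65 pos [ 0.6967 -0.0304  0.2428] r 65.2 ang -35.0 yaw -37.4 F [-2.   5.6  3.2] M [1.04 0.36 0.25] w 0.0122 30.3 Tz 0.472 q [-0.13  0.42  0.91  0.    1.8   2.1 ]
```

Request:
carry_out([
  [140, [0, 0, 0], 0],
  [140, [0, 0, 0], 0],
  [140, [0, 0, 0], 0],
  [140, [0, 0, -20], 0],
  [140, [0, 0, -35], 0],
  [140, [-32, 0, 0], -8.5],
  [140, [0, 0, 0], -8.5],
  [140, [0, 0, 0], -8.5],
])

```text
time: 21.45
tool_pos: [0.6712, -0.0133, 0.2967]
ee_rot: [3.141, -0.001, -0.2]
wrist_force: [0.2, 0.7, -0.4]
width: 0.0421
finger_force: 0.0
```

Request:
carry_out([
  [140, [0, 0, 0], -8.58],
  [140, [0, 0, 0], -8.58],
  [140, [0, 0, 0], -8.58],
  [140, [0, 0, 0], -8.58],
  [140, [0, 0, 0], -8.58],
  [140, [0, 0, 0], -8.58],
  [140, [0, 0, 0], -8.58],
  [140, [0, 0, 0], -8.58],
])

```text
time: 22.25
tool_pos: [0.6716, -0.0139, 0.2959]
ee_rot: [-3.141, 0.0, 0.997]
wrist_force: [-0.3, 0.1, -0.9]
width: 0.0425
finger_force: 0.0
```

Request:
carry_out([
  [140, [0, 0, 0], -8.58],
  [140, [0, 0, 0], -8.58],
  [140, [0, 0, 0], -8.58],
  [140, [0, 0, 0], -8.58],
  [140, [0, 0, 0], -8.58],
  [140, [0, 0, 0], -8.58],
  [140, [0, 0, 0], -8.58],
  [140, [0, 0, 0], -8.58],
])

```text
time: 23.05
tool_pos: [0.6716, -0.014, 0.296]
ee_rot: [-3.141, 0.0, 2.195]
wrist_force: [0.4, 0.0, -0.5]
width: 0.0422
finger_force: 0.0
```

Request:
carry_out([
  [140, [0, 0, 0], -8.58],
  [140, [0, 0, 0], -8.58],
  [140, [30, 0, 0], 0],
  [140, [40, 0, 0], 0],
  [140, [29, 1, 0], 0],
  [140, [0, 0, 0], 0],
  [140, [0, 0, 0], 0],
])

```text
time: 23.75
tool_pos: [0.5936, 0.0473, 0.2967]
ee_rot: [3.141, 0.001, 2.489]
wrist_force: [-0.3, -0.4, 0.2]
width: 0.0424
finger_force: 0.0
```

```bash
python3 - <<'E'
from h import *
import cv2
st()
b=robot.snapshot("side");a=robot.snapshot("top")
o=np.zeros((560,800,3),np.uint8)
o[:280,:360]=cv2.resize(a[140:210,290:380],None,fx=4,fy=4,interpolation=cv2.INTER_CUBIC)
o[:,360:]=cv2.resize(b[165:277,215:303],None,fx=5,fy=5,interpolation=cv2.INTER_CUBIC)
cv2.imwrite("pics/sw2.png",o)
E
```

```text
t 23.75 pos [0.5936 0.0473 0.2967] r 64.0 ang 141.0 yaw 142.6 F [-0.3 -0.4  0.2] M [-0.05 -0.03  0.03] w 0.0424 0.0 Tz 0.062 q [-0.02  0.19  1.11 -0.    1.85 -0.93]
```

View pics/sw2.png

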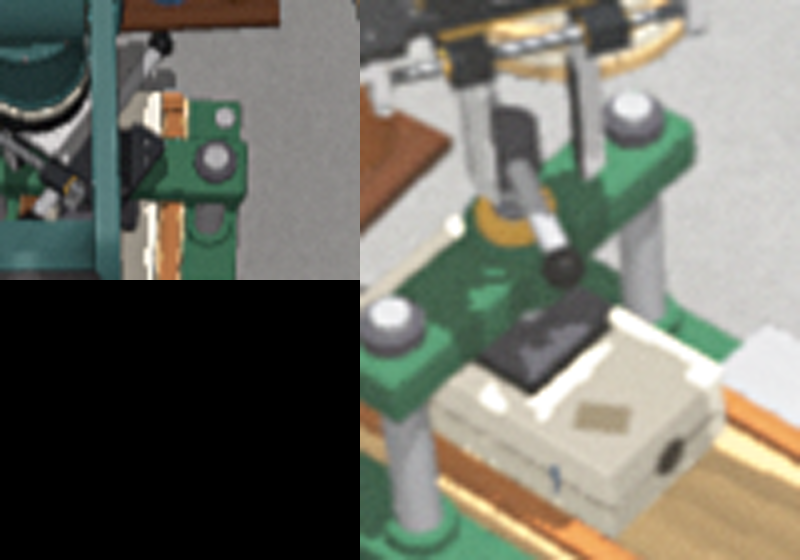

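The bar, from hub (515,140) to ball (563,265), lies between the fingers at (480,·) and (590,·). The plate is close to or on the mould, and the mould is still in place. I'll regrip and continue, sampling torque more often.

Request:
carry_out([
  [140, [0, 0, 25], 0],
  [140, [0, 0, 25], 0],
  [140, [0, 0, 4], 0],
  [255, [0, 0, 0], 0],
  [255, [0, 0, 0], 0],
  [255, [0, 0, 0], 0],
  [255, [0, 0, 0], 0],
  [255, [0, 0, 0], 0],
])

```text
time: 24.65
tool_pos: [0.593, 0.0458, 0.2439]
ee_rot: [-3.139, 0.002, 2.487]
wrist_force: [-2.6, -4.2, 3.5]
width: 0.0119
finger_force: 30.0
```

```bash
python3 -c "from h import *;st()"
```

```text
t 24.65 pos [0.593  0.0458 0.2439] r 63.5 ang 142.4 yaw 142.5 F [-2.6 -4.2  3.5] M [-0.88  0.58  0.02] w 0.0119 30.0 Tz 0.335 q [-0.02  0.18  1.21 -0.    1.74 -0.93]
```

Request:
carry_out([
  [255, [-0.36, 6.9, 0.33], 6],
  [255, [-0.36, 6.9, 0.33], 6],
  [255, [-0.36, 6.9, 0.33], 6],
])

```text
time: 24.95
tool_pos: [0.6075, 0.0597, 0.2429]
ee_rot: [-3.139, 0.002, 2.168]
wrist_force: [-3.4, -5.1, 3.5]
width: 0.012
finger_force: 30.0
```

```bash
python3 -c "from h import *;st()"
```

```text
t 24.95 pos [0.6075 0.0597 0.2429] r 63.7 ang 124.2 yaw 124.2 F [-3.4 -5.1  3.5] M [-1.09  0.88  0.05] w 0.012 30.0 Tz 0.411 q [ 0.01  0.22  1.17 -0.    1.75 -0.59]
```

Request:
carry_out([
  [255, [-0.16, 4.6, 0.22], 4],
  [255, [-0.16, 4.6, 0.22], 4],
])

```text
time: 25.15
tool_pos: [0.6153, 0.0643, 0.2424]
ee_rot: [-3.139, 0.003, 2.029]
wrist_force: [-4.4, -5.6, 3.3]
width: 0.012
finger_force: 30.0
```

```bash
python3 -c "from h import *;st()"
```

```text
t 25.15 pos [0.6153 0.0643 0.2424] r 63.8 ang 116.0 yaw 116.3 F [-4.4 -5.6  3.3] M [-1.08  0.96  0.03] w 0.012 30.0 Tz 0.442 q [ 0.01  0.24  1.15 -0.    1.75 -0.44]
```

Request:
carry_out([
  [255, [-0.16, 4.6, 0.22], 4],
  [255, [-0.16, 4.6, 0.22], 4],
])

```text
time: 25.35
tool_pos: [0.6235, 0.0678, 0.242]
ee_rot: [-3.138, 0.003, 1.89]
wrist_force: [-6.1, -5.4, 4.2]
width: 0.0123
finger_force: 30.0
```

```bash
python3 -c "from h import *;st()"
```

```text
t 25.35 pos [0.6235 0.0678 0.242 ] r 63.9 ang 108.0 yaw 108.3 F [-6.1 -5.4  4.2] M [-1.06  1.09 -0.02] w 0.0123 30.0 Tz 0.463 q [ 0.02  0.26  1.13 -0.    1.76 -0.3 ]
```

Request:
carry_out([
  [255, [-0.23, 5.52, 0.27], 4.8],
  [255, [-0.23, 5.52, 0.27], 4.8],
  [255, [-0.23, 5.52, 0.27], 4.8],
])

```text
time: 25.65
tool_pos: [0.6392, 0.071, 0.2412]
ee_rot: [-3.138, 0.003, 1.638]
wrist_force: [-7.2, -5.1, 4.6]
width: 0.012
finger_force: 30.0
```

```bash
python3 -c "from h import *;st()"
```

```text
t 25.65 pos [0.6392 0.071  0.2412] r 64.1 ang 93.6 yaw 93.8 F [-7.2 -5.1  4.6] M [-1.09  1.46  0.02] w 0.012 30.0 Tz 0.505 q [ 0.02  0.3   1.08 -0.    1.77 -0.04]
```

Request:
carry_out([
  [255, [-0.23, 5.52, 0.27], 4.8],
  [255, [-0.23, 5.52, 0.27], 4.8],
  [255, [-0.23, 5.52, 0.27], 4.8],
])

```text
time: 25.95
tool_pos: [0.6551, 0.0702, 0.2405]
ee_rot: [-3.137, 0.004, 1.387]
wrist_force: [-9.1, -5.8, 5.1]
width: 0.0123
finger_force: 30.0
```

```bash
python3 -c "from h import *;st()"
```

```text
t 25.95 pos [0.6551 0.0702 0.2405] r 64.3 ang 79.4 yaw 79.5 F [-9.1 -5.8  5.1] M [-0.99  1.82  0.  ] w 0.0123 30.0 Tz 0.505 q [ 0.02  0.34  1.03 -0.    1.78  0.21]
```

Request:
carry_out([
  [255, [-0.23, 5.52, 0.27], 4.8],
  [255, [-0.23, 5.52, 0.27], 4.8],
  [255, [-0.23, 5.52, 0.27], 4.8],
])

```text
time: 26.25
tool_pos: [0.6701, 0.0655, 0.2396]
ee_rot: [-3.136, 0.005, 1.136]
wrist_force: [-11.2, -4.6, 4.6]
width: 0.0119
finger_force: 30.0
```

```bash
python3 -c "from h import *;st()"
```

```text
t 26.25 pos [0.6701 0.0655 0.2396] r 64.4 ang 65.4 yaw 65.1 F [-11.2  -4.6   4.6] M [-0.89  2.18  0.09] w 0.0119 30.0 Tz 0.625 q [ 0.01  0.37  0.99 -0.    1.79  0.45]
```

Request:
carry_out([
  [255, [-0.23, 5.52, 0.27], 4.8],
  [255, [-0.23, 5.52, 0.27], 4.8],
])

```text
time: 26.45
tool_pos: [0.6793, 0.0605, 0.2391]
ee_rot: [-3.136, 0.006, 0.969]
wrist_force: [-12.3, -3.7, 5.5]
width: 0.0118
finger_force: 30.0
```

```bash
python3 -c "from h import *;st()"
```

```text
t 26.45 pos [0.6793 0.0605 0.2391] r 64.5 ang 56.1 yaw 55.5 F [-12.3  -3.7   5.5] M [-0.65  2.45  0.09] w 0.0118 30.0 Tz 0.610 q [ 0.01  0.39  0.96 -0.    1.79  0.61]
```

Request:
carry_out([
  [255, [-0.23, 5.52, 0.27], 4.8],
  [255, [-0.23, 5.52, 0.27], 4.8],
])

```text
time: 26.65
tool_pos: [0.6874, 0.0541, 0.2386]
ee_rot: [-3.136, 0.007, 0.802]
wrist_force: [-13.8, -2.4, 5.8]
width: 0.0116
finger_force: 30.1
```

```bash
python3 -c "from h import *;st()"
```

```text
t 26.65 pos [0.6874 0.0541 0.2386] r 64.5 ang 46.8 yaw 45.9 F [-13.8  -2.4   5.8] M [-0.41  2.59  0.07] w 0.0116 30.1 Tz 0.618 q [-0.    0.41  0.94 -0.    1.8   0.77]
```

Request:
carry_out([
  [255, [-0.23, 5.52, 0.27], 4.8],
  [255, [-0.23, 5.52, 0.27], 4.8],
])

```text
time: 26.85
tool_pos: [0.6944, 0.0465, 0.2381]
ee_rot: [-3.136, 0.008, 0.635]
wrist_force: [-14.9, -1.1, 6.2]
width: 0.0123
finger_force: 30.1
```

```bash
python3 -c "from h import *;st()"
```

```text
t 26.85 pos [0.6944 0.0465 0.2381] r 64.5 ang 37.7 yaw 36.4 F [-14.9  -1.1   6.2] M [-0.13  2.82  0.17] w 0.0123 30.1 Tz 0.700 q [-0.01  0.43  0.91  0.    1.81  0.92]
```

Request:
carry_out([
  [255, [-0.6, 5.98, 0.29], 5.2],
  [255, [-0.6, 5.98, 0.29], 5.2],
  [255, [-0.6, 5.98, 0.29], 5.2],
])

```text
time: 27.15
tool_pos: [0.7027, 0.0322, 0.2373]
ee_rot: [-3.135, 0.006, 0.365]
wrist_force: [-12.0, 3.9, 6.0]
width: 0.0124
finger_force: 30.3
```

```bash
python3 -c "from h import *;st()"
```

```text
t 27.15 pos [0.7027 0.0322 0.2373] r 64.5 ang 23.0 yaw 20.9 F [-12.    3.9   6. ] M [0.62 2.42 0.25] w 0.0124 30.3 Tz 0.786 q [-0.04  0.45  0.89  0.    1.81  1.17]
```

Request:
carry_out([
  [255, [-0.5, 5.98, 0.29], 5.2],
  [255, [-0.5, 5.98, 0.29], 5.2],
])

```text
time: 27.35
tool_pos: [0.7061, 0.0217, 0.2368]
ee_rot: [-3.135, 0.005, 0.184]
wrist_force: [-10.3, 6.1, 4.5]
width: 0.0124
finger_force: 30.4
```

```bash
python3 -c "from h import *;st()"
```

```text
t 27.35 pos [0.7061 0.0217 0.2368] r 64.5 ang 13.1 yaw 10.6 F [-10.3   6.1   4.5] M [0.99 2.1  0.37] w 0.0124 30.4 Tz 0.899 q [-0.05  0.45  0.88  0.01  1.81  1.34]
```

The torque has risen from about 0.48 to roughly 0.8 N·m or more, and the bar is about 90° past the touch point. That is the quarter turn, so I'll let go and lift clear.

Request:
carry_out([
  [100, [0, 0, 0], 0],
  [100, [0, 0, 0], 0],
  [100, [0, 0, 0], 0],
  [100, [0, 0, 0], 0],
  [100, [0, 0, -15], 0],
  [100, [0, 0, -30], 0],
  [100, [0, 0, -30], 0],
  [100, [0, 0, -30], 0],
])

```text
time: 28.15
tool_pos: [0.7093, 0.0185, 0.3409]
ee_rot: [-3.142, 0.0, 0.184]
wrist_force: [1.8, 0.5, 0.8]
width: 0.0571
finger_force: 0.0
```

Request:
carry_out([
  [100, [-45, 0, -10], 0],
  [100, [-45, 0, 0], 0],
  [100, [-45, 0, 0], 0],
  [100, [-45, 0, 0], 0],
  [100, [-45, 0, 0], 0],
  [100, [-45, 0, 0], 0],
  [100, [-45, 0, 0], 0],
  [100, [0, 0, 0], 0],
])

```text
time: 28.95
tool_pos: [0.396, -0.0393, 0.3517]
ee_rot: [3.14, -0.003, 0.182]
wrist_force: [-0.4, 0.1, 0.8]
width: 0.057
finger_force: 0.0
```

```bash
python3 - <<'E'
from h import *
import cv2
st()
b=robot.snapshot("side");a=robot.snapshot("top")
o=np.zeros((600,800,3),np.uint8)
o[:500,:424]=cv2.resize(a[140:265,262:368],None,fx=4,fy=4,interpolation=cv2.INTER_CUBIC)
o[:342,424:]=cv2.resize(b[165:315,180:345],(376,342),interpolation=cv2.INTER_CUBIC)
o[342:594,424:760]=cv2.resize(b,(336,252))
cv2.imwrite("pics/end.png",o)
E
```

```text
t 28.95 pos [ 0.396  -0.0393  0.3517] r 251.6 ang -169.4 yaw 10.4 F [-0.4  0.1  0.8] M [-0.02  0.18 -0.01] w 0.057 0.0 Tz -0.053 q [-0.24 -0.24  1.42 -0.    1.96  1.15]
```

View pics/end.png

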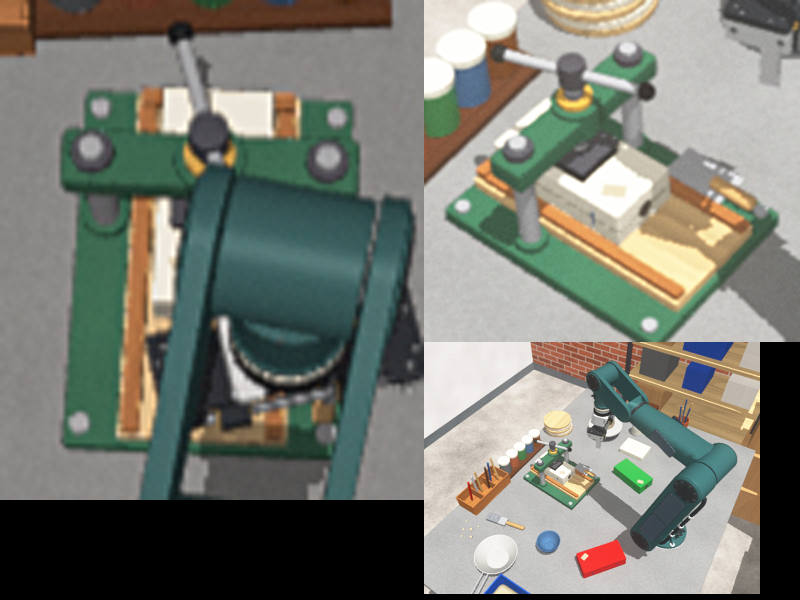

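The final view shows the mould against the stop, with its far end at the stop strip at top crop (217,110). The plate is down on it, and the bar sits at about 10° from the press x axis. The robot is clear and nothing else has moved, so I'm handing in.

```bash
python3 -c "
from h import *
print(robot.close_job())"
```

```text
the job is handed in; nothing more can be done
None
```

The mould is home against the back stop, the plate is screwed down about a quarter turn past touch, and the job was handed in at about 29 s with the arm clear. I judged the touch point from noisy torque readings, putting the final turn at roughly 80–120° past touch, inside the 59–123° allowed.

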